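Free the footpeg jammed across a stock chute

TASK

A motorcycle footpeg has turned crosswise and jammed under the lips of one of the two sloping stock chutes. Push it back up that chute until it is clear of the lips and let it lie there in the open upper part, then lift it out and set it down in the shallow tray. Leave the peg in the other chute where it is.

Things in the scene. Friction and masses are not known exactly. Their poses are not given: they have to be found in the camera images.
- peg_mid (a point): centre of the jammed footpeg: ribbed black rubber block with a metal fork at its +x end, 84 long x 28 wide x 22 mm high, about 0.13 kg. x along it, z its top. Starts flat on the sloping chute floor, lying across the chute, ends caught on the tapering walls under the lips: it cannot be lifted there. Slides with ordinary friction and stays where left on the slope.
- chute_lip_end (a point): mid-floor of the fixed jammed chute where its lips end, 58 mm over the bench; x up the 9 degree slope, z square to the floor. x 0 to 128 mm: open, 98 wide, walls 33 high. x -170 to 0: lips 30 to 33 mm above the floor leave a 56 mm slot along the middle; below them 98 mm wide to x -45, tapering to a 52 mm throat from x -85, empty, open above. Nothing stands over the lips.
- tray_in (a point): centre of the inner floor, 4 mm above the bench, of the shallow grey open tray: 200 x 150 mm outside, 32 mm high, walls 4 mm. x along its long side, z up. Fixed.
- other_peg_mid (a point): centre of an identical footpeg in the other, identical chute, lying lengthwise at the outlet as it should; not to be moved.
Mind the look-alikes: they are no part of the job. Leave any red look-alike of the part that bears peg_mid alone.

How it is judged:
By the outcome, as a careful person would: the job done as asked, in the order asked, and still so for the second after the job is handed in, with the robot touching nothing.
It also fails if it takes over 48 s, if anything falls off the work surface, if the arm or the gripper's body presses on something with over 40 N, if the wrist force passes 120 N, or if a joint passes its speed limit or range.

ROBOT

A 6-joint arm with a two-finger parallel gripper is mounted at the origin on the work surface. World frame = base frame: x ahead of the robot, y to its left, z up, the work surface at z = 0. Lengths are in mm, angles in rad, forces in N, time in s.
With the tool pointing down it reaches from about 350 to 775 mm from the base axis. Payload 5.5 kg.
Tool frame: the origin (TCP) lies on the front face of the gripper's body, between the roots of the fingers; the fingertips stand 73 mm ahead of it and the grasp point (between the pads) lies 54 mm ahead of it (bot.tip_extent is the distance from the TCP to the fingertips, in mm); y points along the fingers, z is the direction in which the jaws open and shut, and the axes are right-handed (so a half turn about y gives the same grasp; the last joint's range is limited). The gripper opens to 85 mm and grips with 20 to 120 N. Pads are 22 mm wide; open, the fingers measure 114 mm over their backs; the gripper's body (76 mm by 85 mm) begins 54 mm behind the grasp point. The pads swing forward as they close: fully open they stand 13 mm farther back than shut.
Start: joints at [-1.433, 0.313, 0.046, 1.304, 0, 1.431], TCP at [157.682, -552.992, 303.923] pointing down, gripper open.
Joint ranges: [-2.76, 2.76], [-0.86, 1.69], [-1.03, 1.26], [-2.2, 2.34], [-1.47, 1.5], [-3.14, 3.14]. Speed limits (rad/s): [2.57, 2.57, 3.14, 3.14, 3.14, 3.14].

INTERFACE

Orientations are given as a unit quaternion [w, x, y, z].
In Python, from station import bot, get_image gives the robot as it stands.
- The arm moves only by the tool drive_tool, never from a script. Its arguments are lists of equal length, an entry for each row: "offset": the shift along the tool's x, y, z in cm, a list of three; "angular": the turn, a rotation vector about the tool's x, y, z in degrees, a list of three; "claw": the opening, from 0 (shut) to 1 (fully open). In form: {"offset": [[x, y, z], ...], "angular": [[rx, ry, rz], ...], "claw": [claw, ...]}. A call has exactly 5 rows; each row is the pose to reach, as a shift and turn from the pose commanded when the call began, along the tool's axes at that moment; what a row does not reach only later rows make up. A row lasts 1/8 s, in which the tool goes at most 62.5 mm and 10.7 degrees, less where a joint would pass 70% of its speed; a pose out of reach is approached as far as the arm can. A call with a gripper value outside its range is refused whole. The fingers move at their own pace and stop on an object; "squeeze" is the grip in N (left out, the last holds). Time passes only in rows, so rows that repeat a pose let the fingers close, or fill a call up. It gives the time, the measured TCP pose, the force and the opening at its end, in the units of the state.
- bot.get_state(): the state, without advancing time (a new reading comes with each control period).
- get_image(name): name is "scene" or "top"; returns a dict with "image" (384x512x3 uint8, red, green, blue), "camera_matrix" (3x3 intrinsics, pixels), "extrinsics" (4x4, takes a point from camera to world coordinates). Camera axes: x right, y down, z forward; pixel columns grow to the right and rows downward; lengths in mm; the calibration is good to about 2 mm. A picture is of the moment at which its call begins. There is no depth.
- bot.hand_in(): hands the job in, once; it reports no verdict.
The state is a dict: "clock": time; "joints": joint angles; "dq": joint speeds; "joint_torque": joint torques, N m; "ee_pos": TCP position; "tcp_rot": TCP orientation; "force": force on the tool from outside, world axes, zero at the start; "ft_torque": the same for the moment, N m; "width": opening from 0.0 (shut) to 1.0 (fully open).
Only numpy, scipy, OpenCV 4.12 (cv2) and the standard library are available. Lean on these libraries where they do the work, as an engineer would, in place of code of your own. Each camera call takes 0.05 s, during which the arm holds its last target. There are 200 camera calls.

## Working session

There is one attempt and no reset: what is moved stays moved. The work goes in short steps, Python scripts to look and compute and a tool call to move; the robot and the scene stay as the last step left them, time stands still between calls to the robot, and variables do not carry over. Pictures are saved under pics/ and viewed, about 8 in all and at most 12, crops included, and the job is handed in when it is done.

Besides the shell and the picture viewer there is one more tool, called after "Emit:" by a JSON object that holds its "api" and its "payload". drive_tool: Moves the arm, as the interface text tells. Its arguments: {"type":"object","properties":{"offset":{"type":"array"},"angular":{"type":"array"},"claw":{"type":"array"},"squeeze":{"type":"number"}},"required":["offset","angular","claw"]}

```bash
ls; mkdir -p pics
python3 - <<'E'
from station import bot, get_image
import cv2,numpy as np
for n in ("scene","top"):
    d=get_image(n); cv2.imwrite(f"pics/{n}0.png",d["image"][:,:,::-1]); np.savez(f"pics/{n}0.npz",K=d["camera_matrix"],T=d["extrinsics"])
    print(n,d["camera_matrix"].round(1).tolist(),d["extrinsics"].round(3).tolist())
s=bot.get_state();print(s)
E
```

```text
pics
scene [[410.7, 0.0, 256.3], [0.0, 410.7, 191.1], [0.0, 0.0, 1.0]] [[-0.342, 0.665, -0.664, 1241.273], [0.94, 0.25, -0.234, 274.523], [0.01, -0.704, -0.711, 858.463], [0.0, 0.0, 0.0, 1.0]]
top [[382.0, 0.0, 254.7], [0.0, 382.0, 189.7], [0.0, 0.0, 1.0]] [[0.015, -0.998, 0.055, 430.63], [-1.0, -0.015, 0.001, -4.649], [-0.0, -0.055, -0.998, 1214.429], [0.0, 0.0, 0.0, 1.0]]
{'clock': 0.1, 'joints': array([-1.43262112e+00,  3.13914971e-01,  4.50769485e-02,  1.30359366e+00,
       -2.95959742e-05,  1.43120179e+00]), 'dq': array([ 0.00076115, -0.00179498,  0.0029103 ,  0.00048897,  0.00092639,
       -0.00310894]), 'joint_torque': array([ 2.64507544e-03, -4.81726384e+01,  2.99243867e+01,  1.26629000e-02,
       -1.51778177e-04,  1.19779770e-05]), 'ee_pos': array([ 157.6111173 , -552.62017337,  303.09742239]), 'tcp_rot': array([ 0.09788094, -0.09790105,  0.700876  , -0.69971962]), 'force': array([0.86698932, 0.71746159, 0.1405522 ]), 'ft_torque': array([ 0.00059562, -0.02863087, -0.00711609]), 'width': 0.9996335335232087}
```

View pics/scene0.png

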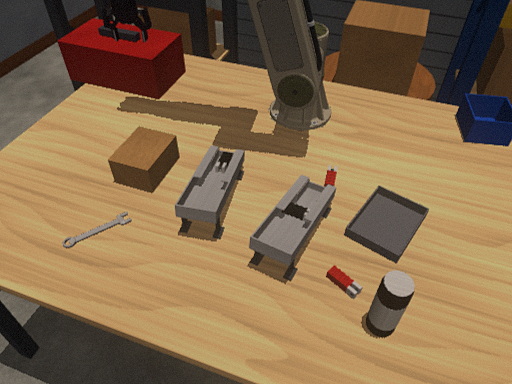

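View pics/top0.png

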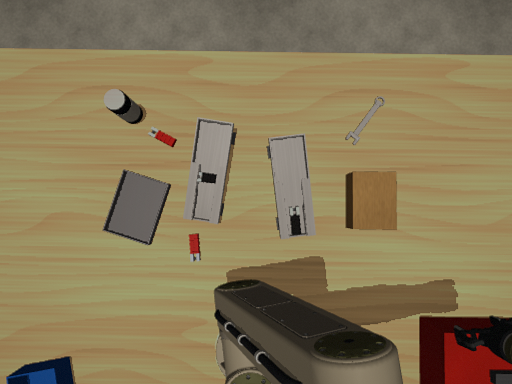

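Candidates: black crosswise peg at top (208,178) = the jammed peg. Black lengthwise peg at (295,220) is the other chute's peg, to leave alone. Red pegs at (163,137) and (195,247) are look-alikes. The tray is at (137,208). Next I take a close crop to check.

Run:
```python
import cv2,numpy as np
a=cv2.imread("pics/top0.png")[110:250,95:245]; b=cv2.imread("pics/scene0.png")[165:285,240:440]
a=cv2.resize(a,None,fx=4,fy=4,interpolation=cv2.INTER_CUBIC)
cv2.imwrite("pics/c1.png",a)
b=cv2.resize(b,None,fx=4,fy=4,interpolation=cv2.INTER_CUBIC)
cv2.imwrite("pics/c2.png",b)
```

```text
(no output)
```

View pics/c1.png

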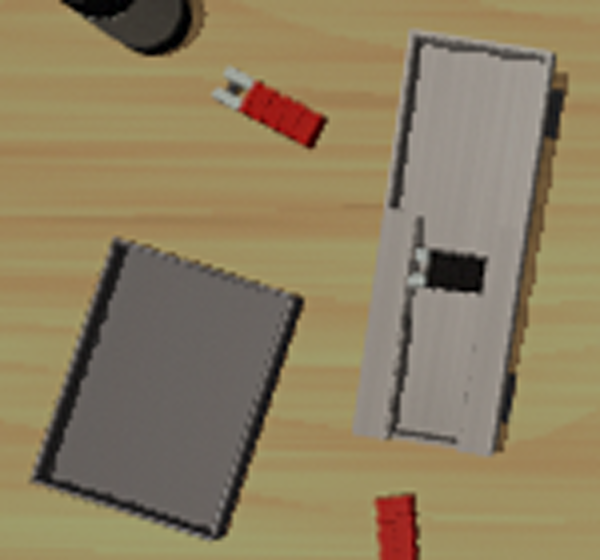

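View pics/c2.png

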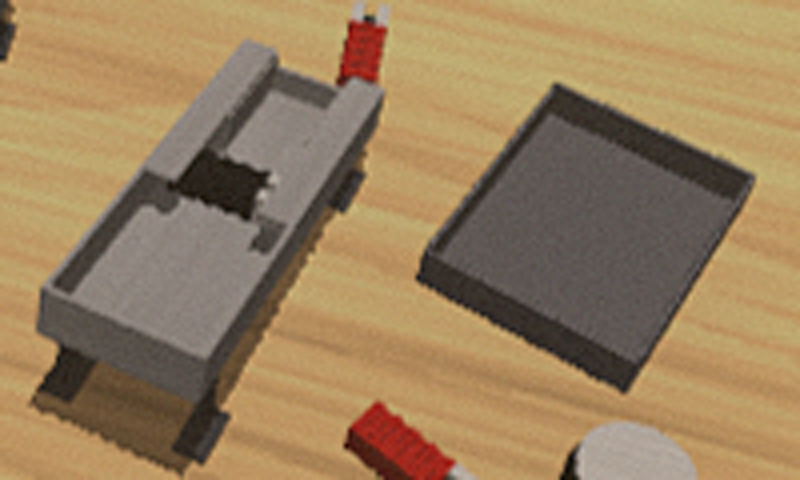

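The close crop confirms it. The black block with its silver fork toward world +y lies across under the lips at c1 (450,270), and the open chute end is toward world +x. Now I fit the chute and tray from corners in both views.

```bash
cat > h.py <<'E'
import numpy as np, cv2
from scipy.spatial.transform import Rotation as R
from scipy.optimize import least_squares
cam={n:np.load(f"pics/{n}0.npz") for n in ("top","scene")}
def proj(n,P):
    c=cam[n];T=np.linalg.inv(c["T"]);q=(np.atleast_2d(P)@T[:3,:3].T+T[:3,3])@c["K"].T
    return q[:,:2]/q[:,2:]
def rotc(yaw): return R.from_euler("ZY",[yaw,-np.radians(9)]).as_matrix()   # x up the slope
def plane_pt(n,uv,p0,nrm):
    c=cam[n];d=c["T"][:3,:3]@np.linalg.solve(c["K"],[*uv,1]);o=c["T"][:3,3]
    return o+d*(nrm@(p0-o))/(nrm@d)
E
python3 - <<'E'
from h import *
from station import bot; print("tip",bot.tip_extent)
s=bot.get_state();print(R.from_quat(np.roll(s["tcp_rot"],-1)).as_matrix().round(3))
ct=np.array([[412,32],[555,52],[492,455],[357,432]])/4+[95,110]
cs=np.array([[42,288],[207,358],[380,90],[250,42]])/4+[240,165]
# chute corner model: top: UL=(hi,+y) UR=(hi,-y) LR=(lo,-y) LL=(lo,+y)
def mod(p):
    w=49+p[3]; hi=128+p[3]; M=rotc(p[2]); o=np.array([p[0],p[1],58])
    f=lambda L:np.array(L)@M.T+o
    return f([[hi,w,33],[hi,-w,33],[-170,-w,33],[-170,w,33]]), f([[hi,-w,33],[hi,w,33],[-170,w,33],[-170,-w,33]])
def res(p):
    a,b=mod(p);return np.r_[(proj("top",a)-ct).ravel(),(proj("scene",b)-cs).ravel()]
r=least_squares(res,[550,120,-.1,4],loss="soft_l1");print("chute",r.x.round(3),res(r.x).reshape(-1,2).round(1).tolist())
p=r.x
M=rotc(p[2]);o=np.array([p[0],p[1],58]);np.savez("chute.npz",M=M,o=o)
print(M.round(3))
tt=np.array([[117,240],[302,298],[220,540],[35,480]])/4+[95,110]
ts=np.array([[557,85],[755,178],[632,365],[420,255]])/4+[240,165]
def tm(q):
    Q=R.from_euler("z",q[2]).as_matrix()
    return np.array([[100,75,32],[100,-75,32],[-100,-75,32],[-100,75,32]])@Q.T+[q[0],q[1],0]
def rt(q):
    m=tm(q);return np.r_[(proj("top",m)-tt).ravel(),(proj("scene",m[[2,3,0,1]])-ts).ravel()]
r=least_squares(rt,[450,330,-.3],loss="soft_l1");print("tray",r.x.round(3),rt(r.x).reshape(-1,2).round(1).tolist())
# landmarks in chute frame
def loc(n,uv,h): return M.T@(plane_pt(n,uv,o+M[:,2]*h,M[:,2])-o)
T=lambda x,y:(x/4+95,y/4+110); S=lambda x,y:(x/4+240,y/4+165)
print("lip corner L top",loc("top",T(397,207),33).round(1),"scene",loc("scene",S(150,175),33).round(1),loc("scene",S(285,250),33).round(1))
for nm,uv in dict(bUR=(487,255),bLR=(484,293),bUL=(428,248),bLL=(426,289)).items(): print(nm,loc("top",T(*uv),22).round(1))
for nm,uv in dict(near_r=(252,218),far_r=(275,178),near_l=(172,185),far_l=(208,152)).items(): print(nm,loc("scene",S(*uv),22).round(1))
E
```

```text
tip 72.6
[[-0.962 -0.     0.274]
 [-0.274  0.002 -0.962]
 [-0.    -1.    -0.002]]
chute [ 5.70990e+02  1.34824e+02 -1.43000e-01  2.59700e+00] [[-0.9, -0.6], [-1.8, -0.1], [-1.0, -0.7], [-1.1, -0.3], [-0.3, -0.7], [-0.9, -0.7], [-0.2, -0.9], [-2.0, -1.1]]
[[ 0.978  0.142 -0.155]
 [-0.14   0.99   0.022]
 [ 0.156  0.     0.988]]
tray [ 4.39199e+02  3.64466e+02 -3.07000e-01] [[-0.7, -1.9], [-1.4, -1.1], [-2.3, -0.1], [-1.9, -0.6], [-1.3, -1.6], [-0.5, -1.2], [-0.1, -0.6], [-1.0, -2.1]]
lip corner L top [ 1.2 41.8 33. ] scene [  5.1 -41.2  33. ] [23.5 58.2 33. ]
bUR [-24.3 -28.1  22. ]
bLR [-52.9 -30.   22. ]
bUL [-26.1  16.4  22. ]
bLL [-56.8  13.6  22. ]
near_r [-5.2 26.4 22. ]
far_r [-50.1  23.9  22. ]
near_l [ -6.4 -29.6  22. ]
far_l [-50.3 -23.7  22. ]
```

```bash
cat >> h.py <<'E'
def refit():
    ct=np.array([[412,32],[555,52],[492,455],[357,432]])/4+[94.6,109.6]
    cs=np.array([[42,288],[207,358],[380,90],[250,42]])/4+[239.6,164.6]
    def res(p):
        w=49+p[3];hi=128+p[3];M=rotc(p[2]);P=np.array([[hi,w,33],[hi,-w,33],[-170,-w,33],[-170,w,33]])@M.T+[p[0],p[1],58]
        return np.r_[(proj("top",P)-ct).ravel(),(proj("scene",P[[1,0,3,2]])-cs).ravel()]
    p=least_squares(res,[570,135,-.14,4]).x; print(p.round(3)); return p
def Q(yaw,tilt=None):
    """tool vertical with x axis at yaw (deg)"""
    a=np.radians(yaw);x=np.array([np.cos(a),np.sin(a),0]);y=np.array([0,0,-1.]);return np.c_[x,y,np.cross(x,y)]
def go(pos,Rt):
    from station import bot
    s=bot.get_state();Rc=R.from_quat(np.roll(s["tcp_rot"],-1)).as_matrix()
    print("offset cm",(Rc.T@(np.array(pos)-s["ee_pos"])/10).round(2),"ang deg",np.degrees(R.from_matrix(Rc.T@Rt).as_rotvec()).round(2))
    return s
E
python3 - <<'E'
from h import *
p=refit();np.savez("chute.npz",M=rotc(p[2]),o=np.array([p[0],p[1],58]))
go([420,-380,310],Q(-114))
E
```

```text
[ 5.71323e+02  1.34523e+02 -1.46000e-01  2.55400e+00]
offset cm [-29.97  -0.67  -9.41] ang deg [ 8.000e-02 -5.008e+01 -5.000e-02]
```

Emit:
{"api": "drive_tool", "payload": {"offset": [[-30, -0.7, -9.4], [-30, -0.7, -9.4], [-30, -0.7, -9.4], [-30, -0.7, -9.4], [-30, -0.7, -9.4]], "angular": [[0, -10, 0], [0, -20, 0], [0, -30, 0], [0, -40, 0], [0, -50, 0]], "claw": [0.1, 0.1, 0.1, 0.1, 0.1]}}

```text
clock: 0.72
ee_pos: [420.1, -380.0, 310.6]
tcp_rot: [0.386, -0.386, 0.592, -0.592]
force: [0.7, -1.7, 0.8]
width: 0.104
```

Run:
```python
from h import *
print(go([510,-100,300],Q(-64)))
```

```text
offset cm [-29.25   1.06  -3.06] ang deg [ 2.000e-02 -4.977e+01 -1.000e-02]
{'clock': 0.725, 'joints': array([-8.76910720e-01,  2.95056974e-01,  3.73420580e-02,  1.31337923e+00,
       -1.54393791e-04,  1.10868086e+00]), 'dq': array([ 0.89900259,  0.19915658,  0.29422803,  0.08982544, -0.00105135,
       -0.4930107 ]), 'joint_torque': array([ -3.61836702, -49.60955143,  28.2009387 ,   0.4384514 ,
         0.05133252,   0.52249029]), 'ee_pos': array([ 420.1314573 , -379.99564519,  310.58722453]), 'tcp_rot': array([ 0.38626166, -0.38639445,  0.59234031, -0.59214376]), 'force': array([ 0.70367911, -1.70133981,  0.83349382]), 'ft_torque': array([-0.09885881, -0.02699872,  0.00931825]), 'width': 0.10356894711194256}
```

Emit:
{"api": "drive_tool", "payload": {"offset": [[-29.2, 1.0, -3.1], [-29.2, 1.0, -3.1], [-29.2, 1.0, -3.1], [-29.2, 1.0, -3.1], [-29.2, 1.0, -3.1]], "angular": [[0, -10, 0], [0, -20, 0], [0, -30, 0], [0, -40, 0], [0, -50, 0]], "claw": [0.1, 0.1, 0.1, 0.1, 0.1]}}

```text
clock: 1.35
ee_pos: [509.7, -99.5, 300.5]
tcp_rot: [-0.601, 0.601, -0.373, 0.373]
force: [0.1, -1.4, 0.6]
width: 0.099
```

Run:
```python
from h import *
from station import bot
c=np.load("chute.npz");M,o=c["M"],c["o"]
Rt=np.c_[M[:,0],-M[:,2],M[:,1]]
print(bot.tip_extent, np.linalg.det(Rt))
P=o+M@[-77,0,6+72.6+60]; print(P)
s=go(P,Rt);print(s["joints"])
```

```text
72.6 0.9999999999999998
[474.62652653 148.72158671 182.8481502 ]
offset cm [-23.8   11.77   7.88] ang deg [  4.35 -55.18  -8.33]
[-3.47535605e-01  2.06815079e-01 -1.03408621e-01  1.26124349e+00
  1.13625946e-04  7.63427801e-01]
```

Emit:
{"api": "drive_tool", "payload": {"offset": [[-6, 2, 2], [-12, 5, 4], [-18, 8, 6], [-23.8, 11.8, 7.9], [-23.8, 11.8, 7.9]], "angular": [[0.8, -10.5, -1.5], [1.6, -21, -3], [2.4, -32, -5], [3.3, -42.5, -6.5], [4.1, -52.5, -8]], "claw": [0.1, 0.1, 0.1, 0.1, 0.1]}}

```text
clock: 1.98
ee_pos: [474.4, 148.7, 180.7]
tcp_rot: [-0.697, 0.707, -0.015, 0.12]
force: [-0.1, 0.4, 0.4]
width: 0.1
```

Run:
```python
from h import *
from station import bot,get_image
c=np.load("chute.npz");M,o=c["M"],c["o"]
Rt=np.c_[M[:,0],-M[:,2],M[:,1]]
go(o+M@[-77,0,6+72.6+60],Rt)
a=get_image("scene")["image"][110:290,200:360,::-1]; b=get_image("top")["image"][110:250,150:260,::-1]
r=lambda i,f:cv2.resize(np.ascontiguousarray(i),None,fx=f,fy=f,interpolation=cv2.INTER_CUBIC)
# overlay chute model
a=r(a,3).copy();b=r(b,3.857).copy()
def pl(img,n,pts,off,f):
    q=(proj(n,np.array(pts)@M.T+o)-off+.5)*f
    for u,v in q: cv2.circle(img,(int(u),int(v)),2,(0,255,0),-1)
pts=[[0,49,33],[0,-49,33],[0,28,33],[0,-28,33],[-170,28,33],[-170,-28,33],[128,49,33],[128,-49,33],[-26,28,22],[-54,28,22],[-26,-28,22],[-54,-28,22]]
pl(a,"scene",pts,[200,110],3);pl(b,"top",pts,[150,110],3.857)
H=540;b=cv2.copyMakeBorder(b,0,max(0,H-b.shape[0]),0,0,cv2.BORDER_CONSTANT)[:H]
cv2.imwrite("pics/d1.png",np.hstack([a[:,:380],b[:,:420]]))
```

```text
offset cm [ 0.06 -0.21  0.  ] ang deg [ 0.35 -2.57 -0.46]
```

View pics/d1.png

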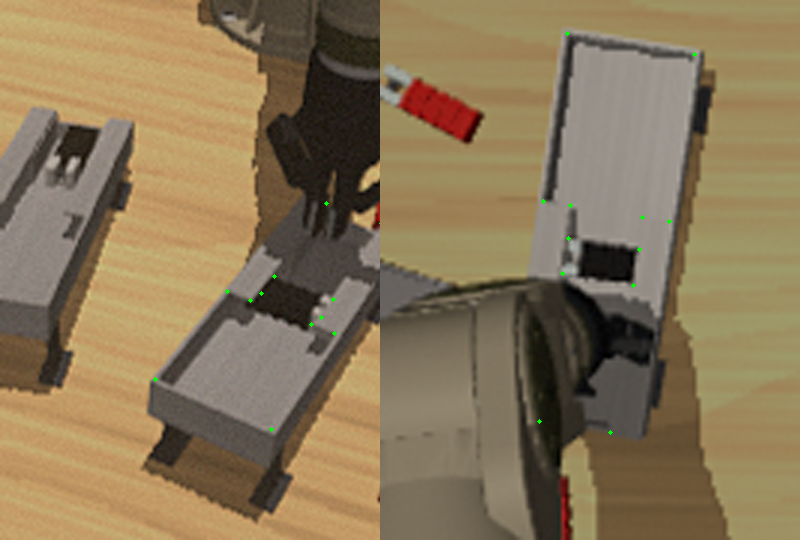

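The left panel (scene) shows the gripper over the slot below the peg, at about (325,215), with the model dots on the lip ends and peg edges. The right panel (top) shows the peg at (608,262), between the dots for x -26 and -54. The fit agrees, so I go down into the slot.

Emit:
{"api": "drive_tool", "payload": {"offset": [[0.1, 1.2, 0], [0.1, 2.5, 0], [0.1, 3.8, 0], [0.1, 5.0, 0], [0.1, 5.8, 0]], "angular": [[0.4, -2.6, -0.5], [0.4, -2.6, -0.5], [0.4, -2.6, -0.5], [0.4, -2.6, -0.5], [0.4, -2.6, -0.5]], "claw": [0.1, 0.1, 0.1, 0.1, 0.1]}}

```text
clock: 2.7
ee_pos: [486.1, 144.2, 124.6]
tcp_rot: [-0.699, 0.707, 0.001, 0.111]
force: [0.2, -0.7, 0.6]
width: 0.098
```

```bash
cat >> h.py <<'E'
def chk(xt,h,yt=0):
    from station import bot
    c=np.load("chute.npz");M,o=c["M"],c["o"]
    s=go(o+M@[xt,yt,h+72.6],np.c_[M[:,0],-M[:,2],M[:,1]])
    print("tip in chute",(M.T@(s["ee_pos"]-o)-[0,0,72.6]).round(1),"F chute",(M.T@s["force"]).round(1),s["width"],s["clock"])
E
python3 -c "
from h import *;chk(-77,6)"
```

```text
offset cm [-0.28  0.06  0.27] ang deg [-0.01 -0.55  0.12]
tip in chute [-74.2  -2.8   6.6] F chute [ 0.4 -0.7  0.5] 0.09841524022833069 2.7
```

Emit:
{"api": "drive_tool", "payload": {"offset": [[0.3, 0, 0.3], [1.0, 0, 0.3], [1.7, 0, 0.3], [2.4, 0, 0.3], [3.1, 0, 0.3]], "angular": [[0, -0.5, 0], [0, -0.5, 0], [0, -0.5, 0], [0, -0.5, 0], [0, -0.5, 0]], "claw": [0.1, 0.1, 0.1, 0.1, 0.1]}}

```text
clock: 3.32
ee_pos: [517.4, 142.8, 130.8]
tcp_rot: [-0.699, 0.707, 0.005, 0.108]
force: [-1.2, -0.3, -1.2]
width: 0.099
```

```bash
python3 -c "
from h import *;chk(-10,6)"
```

```text
offset cm [ 3.24  0.19 -0.03] ang deg [-0.04 -0.    0.19]
tip in chute [-42.4   0.3   7.8] F chute [-1.3 -0.5 -1. ] 0.0993808533775446 3.325
```

Emit:
{"api": "drive_tool", "payload": {"offset": [[0.7, 0, 0], [1.4, 0.1, 0], [2.1, 0.1, 0], [2.8, 0.1, 0], [3.5, 0.1, 0]], "angular": [[0, 0, 0], [0, 0, 0], [0, 0, 0], [0, 0, 0], [0, 0, 0]], "claw": [0.1, 0.1, 0.1, 0.1, 0.1]}}

```text
clock: 3.95
ee_pos: [551.9, 137.7, 135.3]
tcp_rot: [-0.699, 0.707, 0.005, 0.108]
force: [-1.0, 0.0, -0.6]
width: 0.103
```

Run:
```python
from h import *
chk(14,6)
from station import get_image
a=get_image("scene")["image"][150:280,230:370,::-1]
cv2.imwrite("pics/e1.png",cv2.resize(np.ascontiguousarray(a),None,fx=4,fy=4,interpolation=cv2.INTER_CUBIC))
```

```text
offset cm [ 2.13  0.09 -0.03] ang deg [-0.03 -0.    0.2 ]
tip in chute [-7.3  0.3  6.8] F chute [-1.  -0.1 -0.5] 0.10338842105331207 3.95
```

View pics/e1.png

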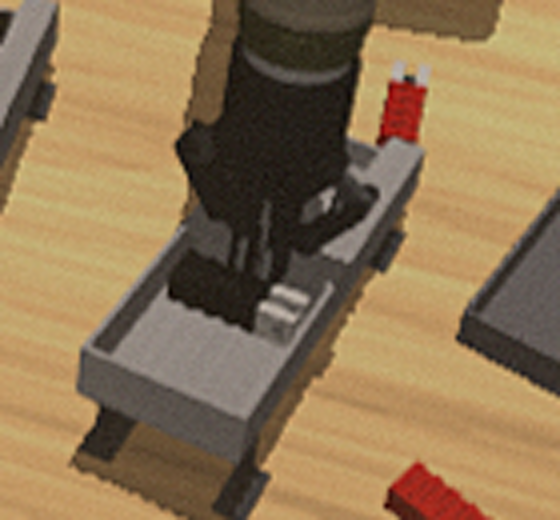

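The peg, at e1 (235,295), slides straight and squarely, and its block is now coming out past the lip end. I keep pushing.

Emit:
{"api": "drive_tool", "payload": {"offset": [[0.7, 0, 0], [1.4, 0, 0], [2.1, 0.1, 0], [2.7, 0.1, 0], [2.7, 0.1, 0]], "angular": [[0, 0, 0], [0, 0, 0], [0, 0, 0], [0, 0, 0], [0, 0, 0]], "claw": [0.1, 0.1, 0.1, 0.1, 0.1]}}

```text
clock: 4.62
ee_pos: [578.8, 133.8, 138.7]
tcp_rot: [-0.699, 0.707, 0.006, 0.108]
force: [0.9, -0.4, -0.4]
width: 0.101
```

Emit:
{"api": "drive_tool", "payload": {"offset": [[-0.8, 0, 0], [-1.5, 0, 0], [-1.5, -3, 0], [-1.5, -7, 0], [-1.5, -10, 0]], "angular": [[0, 0, 0], [0, 0, 0], [0, 0, 0], [0, 0, 0], [0, 0, 0]], "claw": [0.1, 0.1, 0.1, 0.1, 0.1]}}

```text
clock: 5.25
ee_pos: [546.7, 138.5, 236.4]
tcp_rot: [-0.699, 0.707, 0.006, 0.108]
force: [0.5, 0.3, -0.2]
width: 0.098
```

Emit:
{"api": "drive_tool", "payload": {"offset": [[-3, -2, 0], [-6, -2, 0], [-9, -2, 0], [-12, -2, 0], [-12, -2, 0]], "angular": [[0, -10, 0], [0, -20, 0], [0, -30, 0], [0, -40, 0], [0, -50, 0]], "claw": [0.7, 0.7, 0.7, 0.7, 0.7]}}

```text
clock: 5.88
ee_pos: [423.7, 156.1, 234.7]
tcp_rot: [-0.631, 0.685, 0.302, -0.204]
force: [0.2, -0.2, 0.4]
width: 0.698
```

Run:
```python
from h import *
from station import get_image,bot
chk(45,60); print(bot.get_state()["joints"])
c=np.load("chute.npz");M,o=c["M"],c["o"]
r=lambda i,f:cv2.resize(np.ascontiguousarray(i),None,fx=f,fy=f,interpolation=cv2.INTER_CUBIC)
a=r(get_image("scene")["image"][180:290,230:350,::-1],3.3).copy(); b=r(get_image("top")["image"][110:220,170:250,::-1],5).copy()
def pl(img,n,off,f):
    for x in range(20,81,10):
        u,v=(proj(n,M@[x,-28,0]+o)[0]-off+.5)*f; cv2.circle(img,(int(u),int(v)),2,(0,255,0) if x!=50 else (0,0,255),-1)
    for P in ([0,49,33],[0,-49,33],[128,49,33],[128,-49,33],[30,42,22],[30,-42,22],[58,42,22],[58,-42,22]):
        u,v=(proj(n,M@P+o)[0]-off+.5)*f; cv2.circle(img,(int(u),int(v)),2,(255,255,0),-1)
pl(a,"scene",[230,180],3.3);pl(b,"top",[170,110],5)
H=550;a=cv2.copyMakeBorder(a,0,H-a.shape[0],0,0,cv2.BORDER_CONSTANT)
cv2.imwrite("pics/f1.png",np.hstack([a,b[:H]]))
```

```text
offset cm [ 10.49   6.54 -12.69] ang deg [2.000e-02 5.043e+01 6.000e-02]
tip in chute [-1.197e+02 -1.000e-01  1.252e+02] F chute [ 0.3 -0.2  0.3] 0.6980067834181337 5.875
[ 0.20235093  0.01559697 -0.49927551  0.90702977 -0.05361015 -0.53595119]
```

View pics/f1.png

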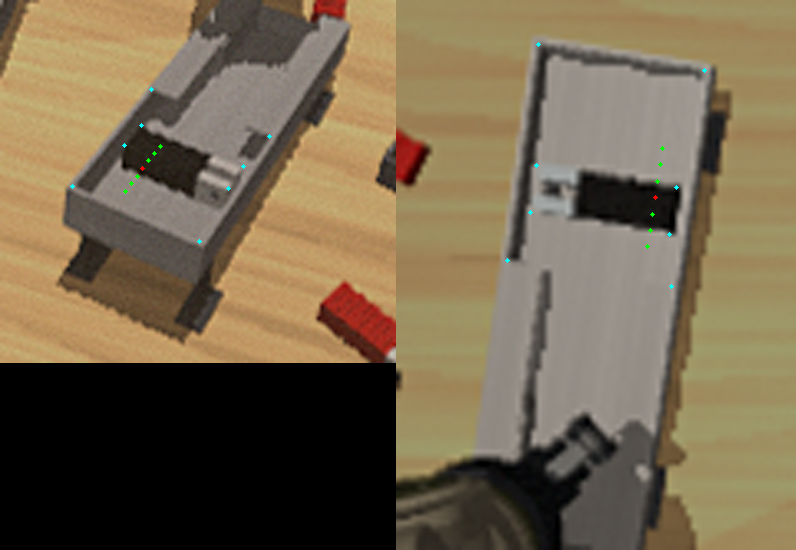

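The right panel shows the peg fully clear of the lips. Its corners are at (541,166), (681,185), (672,230) and (535,210), and the lip end is at row ~260–285. That puts its centre at about chute (45,-2), square to within ~1°. Next I go above it with the jaws along the chute.

```bash
cat >> h.py <<'E'
def grasp(h,x=45,y=-2):
    c=np.load("chute.npz");M,o=c["M"],c["o"]
    s=go(o+M@[x,y,h+72.6],np.c_[M[:,1],-M[:,2],-M[:,0]])
    print("tip in chute",(M.T@(s["ee_pos"]-o)-[0,0,72.6]).round(1),"F chute",(M.T@s["force"]).round(1),s["width"],s["clock"],s["joints"].round(2))
E
python3 -c "
from h import *;grasp(60)"
```

```text
offset cm [ 10.23   6.63 -12.58] ang deg [  0.19 -39.94   0.12]
tip in chute [-117.4    0.3  125.7] F chute [-0.2  0.3  0.4] 0.6979599490220982 5.975 [ 0.2   0.02 -0.5   0.91 -0.05 -0.53]
```

Emit:
{"api": "drive_tool", "payload": {"offset": [[3.5, 0, -4.3], [7, 2, -8.6], [10.2, 4, -12.5], [10.2, 6.6, -12.6], [10.2, 6.6, -12.6]], "angular": [[0, -10, 0], [0, -20, 0], [0, -30, 0], [0.2, -40, 0], [0.2, -40, 0]], "claw": [0.6, 0.6, 0.6, 0.6, 0.6]}}

```text
clock: 6.6
ee_pos: [594.3, 127.8, 193.3]
tcp_rot: [-0.494, 0.575, 0.495, -0.424]
force: [-0.6, -0.2, 0.9]
width: 0.595
```

```bash
python3 -c "
from h import *;grasp(2.5)"
```

```text
offset cm [ 0.13  5.49 -0.07] ang deg [-0.3  -0.3   0.02]
tip in chute [44.5 -3.3 57.4] F chute [-0.4 -0.3  1. ] 0.5953602082999034 6.6 [ 0.09  0.34 -0.21  0.88 -0.04 -1.33]
```

Emit:
{"api": "drive_tool", "payload": {"offset": [[0.1, 1.5, 0], [0.1, 3, 0], [0.1, 4.3, 0], [0.1, 5.2, 0], [0.1, 5.4, 0]], "angular": [[0, 0, 0], [0, 0, 0], [0, 0, 0], [0, 0, 0], [0, 0, 0]], "claw": [0.6, 0.6, 0.6, 0.6, 0.6]}}

```text
clock: 7.22
ee_pos: [603.4, 128.3, 141.9]
tcp_rot: [-0.492, 0.575, 0.497, -0.424]
force: [0.3, 0.7, -0.2]
width: 0.603
```

```bash
python3 -c "
from h import *;grasp(2.5)"
```

```text
offset cm [-0.05  0.27  0.04] ang deg [-0.07 -0.01  0.08]
tip in chute [45.4 -1.5  5.2] F chute [ 0.2  0.8 -0.2] 0.6031560868156672 7.225 [ 0.09  0.39 -0.26  0.76 -0.04 -1.34]
```

Emit:
{"api": "drive_tool", "payload": {"offset": [[0, 0.2, 0], [0, 0.2, 0], [0, 0.2, 0], [0, 0.2, 0], [0, 0.2, 0]], "angular": [[0, 0, 0], [0, 0, 0], [0, 0, 0], [0, 0, 0], [0, 0, 0]], "claw": [0.45, 0.35, 0.2, 0.2, 0.2], "squeeze": 50}}

```text
clock: 7.85
ee_pos: [604.4, 128.3, 141.4]
tcp_rot: [-0.492, 0.575, 0.498, -0.424]
force: [-1.6, -0.5, 4.3]
width: 0.318
```

```bash
python3 -c "
from h import *;grasp(2.5)"
```

```text
offset cm [-0.06  0.2   0.13] ang deg [ 0.05 -0.    0.11]
tip in chute [46.3 -1.4  4.5] F chute [-0.8 -0.7  4.5] 0.31797813452384555 7.85 [ 0.09  0.39 -0.26  0.76 -0.04 -1.34]
```

Emit:
{"api": "drive_tool", "payload": {"offset": [[0, -1, 0], [0, -2.5, 0], [0, -5, 0], [0, -8, 0], [0, -10, 0]], "angular": [[0, 0, 0], [0, 0, 0], [0, 0, 0], [0, 0, 0], [0, 0, 0]], "claw": [0.2, 0.2, 0.2, 0.2, 0.2]}}

```text
clock: 8.48
ee_pos: [588.8, 130.5, 242.2]
tcp_rot: [-0.491, 0.575, 0.498, -0.423]
force: [-0.2, -0.1, -1.7]
width: 0.317
```

Run:
```python
from h import *
from station import bot,get_image
print(bot.get_state()["force"],bot.get_state()["width"])
# tray refit with pixel correction
tt=np.array([[117,240],[302,298],[220,540],[35,480]])/4+[94.6,109.6]
ts=np.array([[557,85],[755,178],[632,365],[420,255]])/4+[239.6,164.6]
def tm(q): return np.array([[100,75,32],[100,-75,32],[-100,-75,32],[-100,75,32]])@R.from_euler("z",q[2]).as_matrix().T+[q[0],q[1],0]
def rt(q): m=tm(q);return np.r_[(proj("top",m)-tt).ravel(),(proj("scene",m[[2,3,0,1]])-ts).ravel()]
q=least_squares(rt,[450,330,-.3]).x;print("tray",q.round(3),np.abs(rt(q)).max())
np.save("tray.npy",q)
go([q[0],q[1],72.6+4+60],Q(90+np.degrees(q[2])))
a=get_image("scene")["image"][90:290,230:450,::-1]
cv2.imwrite("pics/g1.png",cv2.resize(np.ascontiguousarray(a),None,fx=2.5,fy=2.5,interpolation=cv2.INTER_CUBIC))
```

```text
[-0.18366078 -0.12048301 -1.67399476] 0.3166387293185668
tray [ 4.39662e+02  3.63717e+02 -3.02000e-01] 1.5327194315300972
offset cm [20.89  7.6  19.59] ang deg [9.1  8.96 0.85]
```

View pics/g1.png

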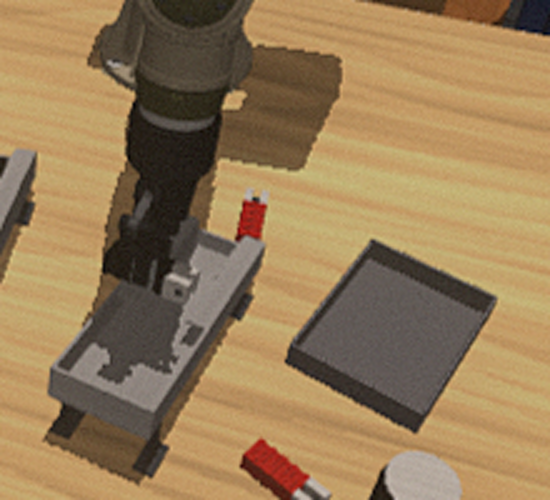

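The peg hangs in the jaws, with its fork at g1 (178,287), and the force change of ~1.7 N agrees with its weight. I carry it above the tray, which is at g1 (395,335).

Emit:
{"api": "drive_tool", "payload": {"offset": [[5.2, 0, 4.9], [10.4, 0.5, 9.8], [15.6, 2, 14.7], [20.9, 4.5, 19.6], [20.9, 7.6, 19.6]], "angular": [[2, 2, 0.2], [4, 4, 0.4], [6, 6, 0.6], [8, 8, 0.8], [9.1, 9, 0.9]], "claw": [0.2, 0.2, 0.2, 0.2, 0.2]}}

```text
clock: 9.15
ee_pos: [439.1, 366.6, 135.6]
tcp_rot: [0.57, -0.569, -0.42, 0.418]
force: [0.8, -0.0, -2.8]
width: 0.313
```

Run:
```python
from h import *
q=np.load("tray.npy");s=go([q[0],q[1],72.6+4+4.5],Q(90+np.degrees(q[2])));print(s["joints"].round(2),s["width"])
```

```text
offset cm [-0.27  5.45 -0.14] ang deg [0.03 0.02 0.13]
[ 0.55  0.41 -0.24  0.91  0.   -0.71] 0.3130164291046373
```

Emit:
{"api": "drive_tool", "payload": {"offset": [[-0.2, 1.5, -0.1], [-0.2, 3, -0.1], [-0.2, 4.2, -0.1], [-0.2, 5.0, -0.1], [-0.2, 5.3, -0.1]], "angular": [[0, 0, 0], [0, 0, 0], [0, 0, 0], [0, 0, 0], [0, 0, 0]], "claw": [0.2, 0.2, 0.2, 0.2, 0.2]}}

```text
clock: 9.78
ee_pos: [439.9, 360.9, 81.2]
tcp_rot: [0.57, -0.57, -0.418, 0.419]
force: [0.2, -0.0, -0.8]
width: 0.312
```

Emit:
{"api": "drive_tool", "payload": {"offset": [[0, 0, 0], [0, 0.1, 0], [0, 0.2, 0], [0, 0.2, 0], [0, 0.2, 0]], "angular": [[0, 0, 0], [0, 0, 0], [0, 0, 0], [0, 0, 0], [0, 0, 0]], "claw": [0.2, 0.2, 0.2, 0.2, 0.2]}}

```text
clock: 10.4
ee_pos: [439.8, 361.5, 81.1]
tcp_rot: [-0.57, 0.57, 0.418, -0.419]
force: [-2.4, -3.2, 9.5]
width: 0.318
```

Contact: +9.5 N upward, so the peg is on the tray floor. I release it and retreat.

Emit:
{"api": "drive_tool", "payload": {"offset": [[0, -0.1, 0], [0, -0.1, 0], [0, -0.1, 0], [0, -0.1, 0], [0, -0.1, 0]], "angular": [[0, 0, 0], [0, 0, 0], [0, 0, 0], [0, 0, 0], [0, 0, 0]], "claw": [0.32, 0.4, 0.5, 0.6, 0.6]}}

```text
clock: 11.02
ee_pos: [439.4, 361.4, 80.1]
tcp_rot: [0.57, -0.57, -0.418, 0.42]
force: [-0.8, -0.2, -1.2]
width: 0.602
```

Emit:
{"api": "drive_tool", "payload": {"offset": [[0, -1.5, 0], [0, -4, 0], [0, -8, 0], [0, -12, 0], [0, -16, 0]], "angular": [[0, 0, 0], [0, 0, 0], [0, 0, 0], [0, 0, 0], [0, 0, 0]], "claw": [0.6, 0.6, 0.6, 0.6, 0.6]}}

```text
clock: 11.65
ee_pos: [439.7, 361.5, 242.8]
tcp_rot: [0.57, -0.57, -0.418, 0.419]
force: [0.9, 0.8, 0.5]
width: 0.601
```

Emit:
{"api": "drive_tool", "payload": {"offset": [[-6, -1, 0], [-12, -1, 0], [-18, -1, 0], [-22, -1, 0], [-22, -1, 0]], "angular": [[0, 0, 0], [0, 0, 0], [0, 0, 0], [0, 0, 0], [0, 0, 0]], "claw": [0.6, 0.6, 0.6, 0.6, 0.6]}}

```text
clock: 12.28
ee_pos: [373.2, 149.8, 251.8]
tcp_rot: [-0.571, 0.571, 0.417, -0.418]
force: [-0.9, -0.3, -0.3]
width: 0.595
```

Run:
```python
from h import *
from station import get_image,bot
print({k:bot.get_state()[k] for k in("clock","force","width","ee_pos")})
d=get_image("scene")["image"][:,:,::-1];t=get_image("top")["image"][:,:,::-1]
r=lambda i,f:cv2.resize(np.ascontiguousarray(i),None,fx=f,fy=f,interpolation=cv2.INTER_CUBIC)
cv2.imwrite("pics/h1.png",np.hstack([r(d[130:290,170:435],1.5),r(t[100:260,95:355],1.5)]))
b=cv2.imread("pics/top0.png").astype(int);dd=np.abs(t.astype(int)-b).sum(2)
print("other peg diff", dd[205:235,285:308].max(), "red1",dd[128:148,148:178].max(),"red2",dd[232:262,187:202].max())
```

```text
{'clock': 12.275, 'force': array([-0.94062189, -0.33842347, -0.28771407]), 'width': 0.5953620691378788, 'ee_pos': array([373.22687352, 149.79466574, 251.78321391])}
other peg diff 15 red1 14 red2 398
```

View pics/h1.png

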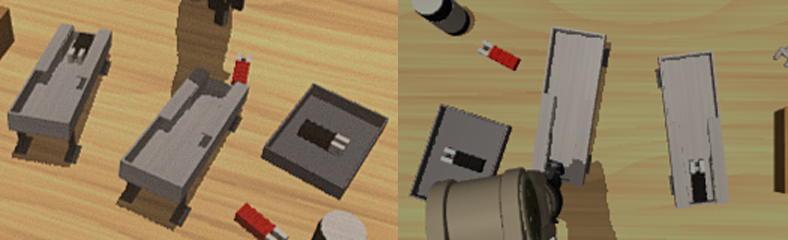

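The peg lies flat in the tray at h1 (325,138), clear of the walls. The jammed chute is empty, and the other peg at (698,180) and both red ones are in place. The "red2" difference is only the arm covering it in the top view; in the scene view it stands at (243,70).

```bash
python3 -c "
from station import bot
print(bot.hand_in())"
```

```text
the job is handed in; nothing more can be done
None
```

The job is done and handed in at about 12.4 s. I pushed the jammed footpeg up the chute with the nearly shut fingers until it lay clear, centred about 45 mm above the lip end. I then backed off, looked again, gripped it across its width, lifted it out, set it down in the tray and moved the arm away.

**Last checks:**
- **Pictures:** The peg lies flat near the tray's centre and the jammed chute is empty. The other chute's peg and one red peg show no change from the first picture.
- **Forces:** The highest force I read was about 10 N, as the peg touched the tray floor. I read forces only at the end of each move.
- **One check disagreed:** The top-view comparison for the second red peg showed a large change, because the arm was covering it there. In the scene view it looks to be standing where it was.

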